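# Turn the finished board's flag to green

### The job

The hearts are painted: on the ware board that carries the clay hearts, gently push the red flag over its hinge with your fingertips, all the way until it lies level on the far side showing its green face, and let go of it. Do not pinch, lift or carry anything, and leave the other board's flag, the clay pieces and the things around as they are.

Things in the scene. Friction and masses are not known exactly. Their poses are not given: they have to be found in the camera images.
- heart_board: wooden ware board, 220 (its x) x 170 (its y) x 12 mm, fixed to the table; two loose white clay hearts (each about 50 mm, 7 mm thick) lie on the card strip along its -y half, and a hinged flag stands on its +y half. Origin: centre of its underside, on the table; z up; its x points away from the robot, turned by up to 0.25 rad about z.
- heart_flag (a joint): hinge angle (rad) of the flag on the board with the hearts; the hinge is level, along the board's y. 0: the flag lies level towards the robot (board's -x), red face with white bar up, green face with white disc below; pi/2: upright; pi (stop): level on the far side (+x), green up. Starts at 0 to 0.3. Stiff hinge (0.05 N m): it stays at any angle; 1 to 2 N at its edge turns it.
- heart_flag_pivot (a point): middle of the heart board flag's hinge axis, 73 mm above the table, fixed; same axes as that board. Two fixed metal cheeks, 16 mm (x) x 6 mm (y), stand 40 mm either side along y, tops 80 mm above the table; a 5 mm high foot plate, 34 x 92 mm, lies under the hinge on the board.
- heart_flag_edge (a point): middle of the free edge of the flag on the heart board, at half its thickness, 85 mm from the hinge axis; it moves with the flag, a flat plate 80 mm long, 62 mm wide (along the hinge), 5 mm thick, 35 to 70 g. Under the level flag there are 58 mm free above the board.
- round_board: wooden ware board, 220 (its x) x 170 (its y) x 12 mm, fixed to the table; two loose white clay rounds (each about 50 mm, 7 mm thick) lie on the card strip along its -y half, and a hinged flag stands on its +y half. Origin: centre of its underside, on the table; z up; its x points away from the robot, turned by up to 0.25 rad about z.
- round_flag (a joint): hinge angle (rad) of the flag on the board with the rounds; the hinge is level, along the board's y. 0: the flag lies level towards the robot (board's -x), red face with white bar up, green face with white disc below; pi/2: upright; pi (stop): level on the far side (+x), green up. Starts at 0 to 0.3. Stiff hinge (0.05 N m): it stays at any angle; 1 to 2 N at its edge turns it.
- round_flag_pivot (a point): middle of the round board flag's hinge axis, 73 mm above the table, fixed; same axes as that board. Two fixed metal cheeks, 16 mm (x) x 6 mm (y), stand 40 mm either side along y, tops 80 mm above the table; a 5 mm high foot plate, 34 x 92 mm, lies under the hinge on the board.
- round_flag_edge (a point): middle of the free edge of the flag on the round board, at half its thickness, 85 mm from the hinge axis; it moves with the flag, a flat plate 80 mm long, 62 mm wide (along the hinge), 5 mm thick, 35 to 70 g. Under the level flag there are 58 mm free above the board.
- heart0: white clay heart, 47 (its x) x 51 x 7 mm, point towards its -x, loose on the heart board; origin at its underside
- heart1: the second such heart
- disc0: white clay round, 46 mm across, 7 mm thick, loose on the other board; origin at its underside
- disc1: the second such round
- paint_jar: closed paint jar, 56 mm across, 75 mm high, loose; origin at the centre of its underside
- water_cup: green cup, 72 mm across, 85 mm high, loose; origin at the centre of its underside
- brush: paint brush lying on the table, 205 mm long along its x, 8 mm thick, loose; origin under its handle
- sanding_block: sanding block, 90 x 50 x 26 mm, loose; origin at the centre of its underside

How it is judged:
By the outcome, as a careful person would: the job done as asked, in the order asked, and still so for the second after the job is handed in, with the robot touching nothing.
It also fails if it takes over 38 s, if anything falls off the work surface, if the arm or the gripper's body presses on something with over 40 N, if the wrist force passes 120 N, or if a joint passes its speed limit or range.

### The arm

A 6-joint arm with a two-finger parallel gripper is mounted at the origin on the work surface. World frame = base frame: x ahead of the robot, y to its left, z up, the work surface at z = 0. Lengths are in mm, angles in rad, forces in N, time in s.
With the tool pointing down it reaches from about 300 to 950 mm from the base axis. Payload 3.1 kg.
Tool frame: the origin (TCP) lies midway between the tips of the shut fingers; the grasp point (between the pads) lies 19 mm behind it; z points along the fingers, y is the line along which they close (so a half turn about z gives the same grasp; the last joint's range is limited). The gripper opens to 85 mm and grips with 20 to 120 N. Pads are 22 mm wide; open, the fingers measure 114 mm over their backs; the gripper's body (76 mm by 85 mm) begins 54 mm behind the grasp point. The pads swing forward as they close: fully open they stand 13 mm farther back than shut.
Start: joints at [1.037, 0.308, 1.634, -0, 1.2, -0.07], TCP at [279.619, 558.968, 231.272] pointing down, gripper open.
Joint ranges: [-3.06, 3.06], [-0.79, 1.96], [0.05, 2.63], [-1.19, 4.34], [0.05, 2.64], [-2.94, 2.94]. Speed limits (rad/s): [2.79, 2.79, 3.14, 3.14, 3.14, 3.14].

### API

Orientations are given as a rotation vector (axis times angle).
In Python, from rig import manip gives the robot as it stands. Calls block until the motion is done:
- manip.reach(position, orientation): joint-space move of the TCP to a pose.
- manip.move_l(position, ori=None, velocity=150): straight line of the TCP; ori=None keeps the orientation; velocity is the mean speed in mm/s.
- manip.set_joints(angles): joint-space move.
- manip.gripper_to(opening, grip_force=None): finger opening in mm; grip_force is the grip in N (None keeps the last); returns when the fingers have stopped.
- manip.hold(seconds).
- manip.solve_ik(position, orientation): joint angles nearest the present ones, or None.
- manip.state(): the state.
- manip.camera(name): name is "scene" or "side" or "wrist"; returns (picture, depth): 480x640x3 uint8, red, green, blue; 480x640 float32, mm along the optical axis (not along the pixel's ray), 0 where there is no reading.
- manip.get_calibration(name): a dict with "intrinsics" (3x3 intrinsics, pixels), "dist_coeffs" ([k1, k2, p1, p2, k3] as OpenCV has them; the pictures are not rectified), "rvec" (rotation vector, rad) and "tvec" (3), from world to camera coordinates, as OpenCV has them. Camera axes: x right, y down, z forward; pixel columns grow to the right and rows downward; lengths in mm; the calibration is good to about 2 mm. A picture is of the moment at which its call begins: read the wrist's pose just before it. get_calibration takes no time and is no camera call; for the wrist camera it gives the pose at the moment of the call.
A pose or a line that the arm cannot do raises manip.IKError and nothing moves.
- manip.sign_off(): hands the job in; it is judged then, once.
The state is a dict: "time": time; "joint_pos": joint angles; "qvel": joint speeds; "joint_efforts": joint torques, N m; "tcp_pos": TCP position; "eef_rot": TCP orientation; "ft_force": force on the tool from outside, world axes, zero at the start; "torque": the same for the moment, N m; "width": finger opening in mm; "gripper_force": force on a finger pad.
Only numpy, scipy, OpenCV 4.12 (cv2) and the standard library are available. Lean on these libraries where they do the work, as an engineer would, in place of code of your own. Each camera call takes 0.05 s, during which the arm holds its last target. There are 200 camera calls.

## Working session

There is one attempt and no reset: what is moved stays moved. The work goes in short steps, each a Python script; the robot and the scene stay as the last script left them, time stands still between calls to the robot, and variables do not carry over. Pictures are saved under pics/ and viewed, at most 10 in all, crops included, and the job is handed in when it is done.

```bash
mkdir -p pics
python3 - <<'E'
from rig import manip
import cv2,numpy as np
for n in("scene","side"):
    p,d=manip.camera(n); cv2.imwrite(f"pics/{n}0.png",p[:,:,::-1]); np.save(f"pics/{n}0.npy",d)
    c=manip.get_calibration(n); print(n,c)
E
```

```text
scene {'intrinsics': array([[440.96170969,   0.        , 321.47778422],
       [  0.        , 440.96170969, 240.07140305],
       [  0.        ,   0.        ,   1.        ]]), 'dist_coeffs': array([-0.0656467,  0.       ,  0.       ,  0.       ,  0.       ]), 'rvec': array([ 1.37675639,  2.16361252, -0.93331862]), 'tvec': array([ 269.08538535, -312.7199729 , 1468.07760191])}
side {'intrinsics': array([[599.35970481,   0.        , 321.40943826],
       [  0.        , 599.35970481, 237.53987678],
       [  0.        ,   0.        ,   1.        ]]), 'dist_coeffs': array([-0.07821753,  0.        ,  0.        ,  0.        ,  0.        ]), 'rvec': array([ 2.27896358, -0.56844052,  0.2677569 ]), 'tvec': array([-509.94521076,  262.09006595, 1063.44174287])}
```

View pics/scene0.png

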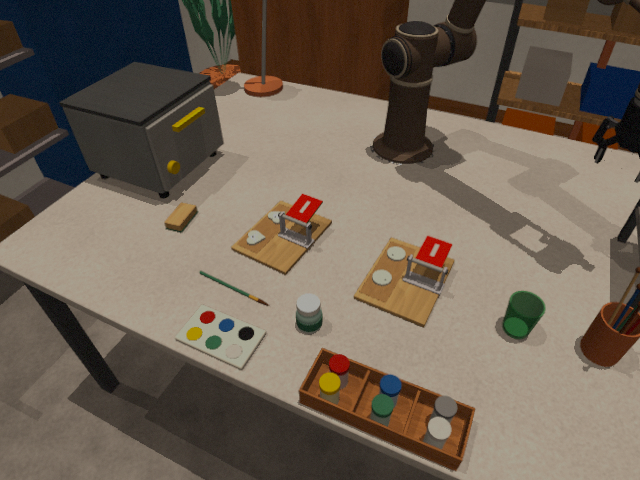

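View pics/side0.png

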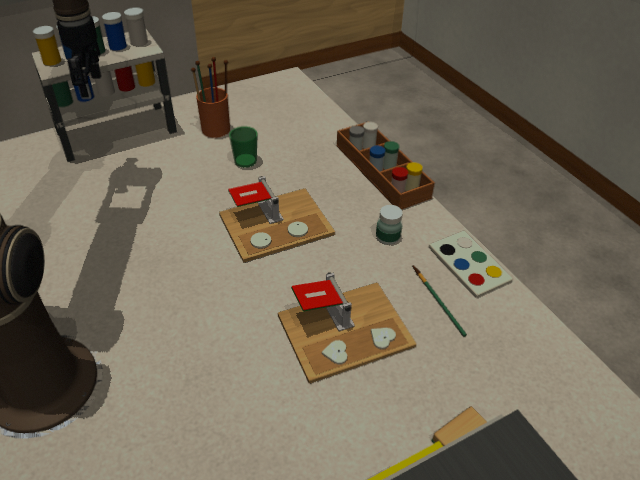

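The heart board is the one in the right half (-y). In the side view its corners are at about (279,328), (376,286), (414,343) and (312,378), and its red flag is at about (318,294). Next I'll take an enlarged crop and depth points on the flag.

```bash
cat > h.py <<'E'
import cv2,numpy as np
from rig import manip
def pix2w(name,uv,depth=None,z=None,c=None):
    c=c or manip.get_calibration(name); R=cv2.Rodrigues(c["rvec"])[0]
    n=cv2.undistortPoints(np.float64(uv).reshape(-1,1,2),c["intrinsics"],c["dist_coeffs"])[:,0]
    r=np.c_[n,np.ones(len(n))]; o=-R.T@c["tvec"]; w=r@R
    s=np.asarray(depth)[:,None] if depth is not None else ((z-o[2])/w[:,2])[:,None]
    return o+s*w
E
python3 - <<'E'
from h import *
p=cv2.imread("pics/side0.png"); d=np.load("pics/side0.npy")
cv2.imwrite("pics/c1.png",cv2.resize(p[255:390,265:425],None,fx=4.4,fy=4.4,interpolation=cv2.INTER_CUBIC))
for n,(x0,x1,y0,y1) in {"side":(280,350,270,325),"scene":(270,335,185,235)}.items():
    p=cv2.imread(f"pics/{n}0.png").astype(int); d=np.load(f"pics/{n}0.npy")
    m=np.zeros(d.shape,bool); s=p[y0:y1,x0:x1]
    m[y0:y1,x0:x1]=(s[...,2]>150)&(s[...,1]<60)
    m[d==0]=0
    m=cv2.erode(m.astype(np.uint8),np.ones((3,3)))>0
    v,u=np.nonzero(m); P=pix2w(n,np.c_[u,v],depth=d[m])
    A=np.c_[P[:,:2],np.ones(len(P))]; k=np.linalg.lstsq(A,P[:,2],rcond=None)[0]
    (cx,cy),wh,a=cv2.minAreaRect(P[:,:2].astype(np.float32))
    print(n,len(P),P.mean(0),"slope",k[:2],"res",np.std(A@k-P[:,2]),"rect",cx,cy,wh,a, P.min(0),P.max(0))
print(pix2w("side",[(279,328),(376,286),(414,343),(312,378)],z=12).round(1))
E
```

```text
side 623 [ 511.49579267 -106.80486045   82.79036459] slope [-0.18651265  0.02194447] res 1.534833135405544 rect 510.8566589355469 -106.09228515625 (59.365535736083984, 71.97846221923828) 83.84413146972656 [ 472.14616131 -138.2340496    72.69112292] [548.91932348 -75.24946226  91.74946481]
scene 305 [ 511.68520642 -104.16265575   82.92038858] slope [-0.17831023  0.02709989] res 1.5466527785424982 rect 509.84710693359375 -104.70648193359375 (54.327152252197266, 71.44844818115234) 82.99810028076172 [ 471.98757907 -134.17607104   75.05527322] [548.35322233 -74.5926329   92.79557381]
[[ 435.3  -95.7   12. ]
 [ 658.7  -90.5   12. ]
 [ 645.7 -246.5   12. ]
 [ 439.  -224.6   12. ]]
```

View pics/c1.png

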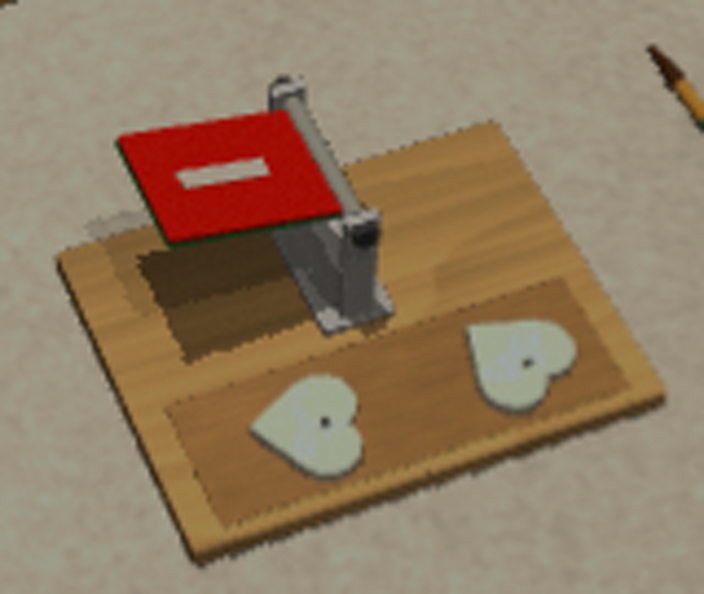

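The crop shows the board corners at crop pixels (58,258), (497,122), (664,398) and (197,552). The cheek tops are at (287,88) and (363,222), and the flag is raised slightly.

Run:
```python
from h import *
c=np.array([(58,258),(497,122),(664,398),(197,552),(287,88),(363,220)])/4.4+[265,255]
B=pix2w("side",c[:4],z=12); H=pix2w("side",c[4:],z=80)
print(B.round(1),B.mean(0),H.round(1),H.mean(0))
x=B[1]-B[0]+B[2]-B[3]; y=B[0]-B[3]+B[1]-B[2]; h=H[0]-H[1]
print("yaws",np.arctan2(x[1],x[0]),np.arctan2(-y[0],y[1]),np.arctan2(-h[0],h[1]),np.linalg.norm(x)/2,np.linalg.norm(y)/2)
s=manip.state();print(s["time"],s["eef_rot"],s["tcp_pos"])
```

```text
[[ 449.1  -63.    12. ]
 [ 667.1  -84.7   12. ]
 [ 645.6 -252.9   12. ]
 [ 433.  -227.3   12. ]] [ 548.73694308 -156.96012676   12.        ] [[ 557.8  -74.    80. ]
 [ 549.5 -154.6   80. ]] [ 553.64583363 -114.3104393    80.        ]
yaws -0.10936761511763872 -0.11265900456188457 -0.10252180467316964 216.5801468577185 167.29615241763847
0.1 [-0.72191193 -3.05689644  0.00315197] [279.23439327 558.30877939 230.17201112]
```

```bash
cat >> h.py <<'E'
from scipy.spatial.transform import Rotation as Ro
PIV=np.array([554,-112,73.]); YAW=-0.108
W=Ro.from_euler('z',YAW)
S=1   # sign of tool y along board y
def ori(a):  # tool z pointing forward, a below horizontal
    z=np.array([np.cos(a),0,-np.sin(a)]); y=np.array([0,S,0.]); 
    return (W*Ro.from_matrix(np.c_[np.cross(y,z),y,z])).as_rotvec()
def pose(th,gap=0,r=55):
    a=np.interp(th,[.2,np.pi],[np.radians(32),np.radians(68)])
    t=np.array([np.cos(a),-np.sin(a)]); n=np.array([np.sin(a),np.cos(a)])
    u=np.array([-np.cos(th),np.sin(th)]); v=np.array([-np.sin(th),-np.cos(th)])
    s=np.linspace(0,70,141)[:,None]
    F=np.r_[-s*t+11*n,-s*t-11*n]
    F=F[F@u+r<=85]
    x,z=r*u+(2.5+gap-(F@v).min())*v
    return PIV+W.apply([x,0,z]),ori(a)
E
python3 - <<'E'
import h; from h import *
c=manip.get_calibration("wrist"); R=cv2.Rodrigues(c["rvec"])[0]; s=manip.state()
print("cam in tool",Ro.from_rotvec(s["eef_rot"]).inv().apply(-R.T@c["tvec"]-s["tcp_pos"]))
for h.S in(1,-1):
    for th,g in[(.15,10),(.2,0),(.8,0),(1.57,0),(2.4,0),(3.14,0)]:
        p,o=h.pose(th,g); q=manip.solve_ik(p,o); print(h.S,th,W.inv().apply(p-PIV).round(0),p.round(),None if q is None else np.round(q,2))
E
```

```text
cam in tool [  77.9054631   -0.6261936 -142.5164578]
1 0.15 [-60.  -0. -29.] [ 494. -106.   44.] [-0.51  0.49  2.57  2.72  0.93  1.61]
1 0.2 [-59.   0. -14.] [ 495. -106.   59.] [-0.51  0.42  2.58  2.7   0.88  1.64]
1 0.8 [-48.   0.  30.] [ 506. -107.  103.] [-0.46  0.14  2.54  2.52  0.47  1.92]
1 1.57 [-11.  -0.  55.] [ 543. -111.  128.] [-0.38  0.07  2.37  1.61  0.18  2.89]
1 2.4 [37.  0. 41.] [ 591. -116.  114.] [-0.32  0.2   2.17  0.43  0.27 -2.18]
1 3.14 [55.  0.  7.] [ 609. -118.   80.] [-0.3   0.32  2.03  0.18  0.41 -1.91]
-1 0.15 [-60.  -0. -29.] [ 494. -106.   44.] [-0.51  0.49  2.57  2.72  0.93 -1.53]
-1 0.2 [-59.   0. -14.] [ 495. -106.   59.] [-0.51  0.42  2.58  2.7   0.88 -1.5 ]
-1 0.8 [-48.   0.  30.] [ 506. -107.  103.] [-0.46  0.14  2.54  2.52  0.47 -1.23]
-1 1.57 [-11.  -0.  55.] [ 543. -111.  128.] [-0.38  0.07  2.37  1.61  0.18 -0.25]
-1 2.4 [37.  0. 41.] [ 591. -116.  114.] [-0.32  0.2   2.17  0.43  0.27  0.96]
-1 3.14 [55.  0.  7.] [ 609. -118.   80.] [-0.3   0.32  2.03  0.18  0.41  1.23]
```

```bash
sed -i 's/^S=1 .*/S=-1/; s/def pose(th,gap=0,r=55):/def pose(th,a,gap=0,r=55):/; s/    a=np.interp.*/    a=np.radians(a)/' h.py
python3 - <<'E'
from h import *
for a,ths in((26,[(.15,10),(.2,0),(.6,0),(1.1,0),(1.6,0),(1.9,0),(1.9,-1),(1.9,40)]),(76,[(1.7,60),(1.7,0),(2.2,0),(2.7,0),(3.14,0)])):
    for th,g in ths:
        p,o=pose(th,a,g); q=manip.solve_ik(p,o); print(a,th,g,W.inv().apply(p-PIV).round(0),None if q is None else np.round(q,2))
p=PIV+W.apply([-150,0,0]); print(manip.solve_ik(p,ori(np.radians(26))))
p=PIV+W.apply([-110,0,-25]); print(manip.solve_ik(p,ori(np.radians(26))))
E
```

```text
26 0.15 10 [-59.   0. -25.] [-0.54  0.6   2.57  2.72  1.14 -1.58]
26 0.2 0 [-58.   0. -10.] [-0.53  0.53  2.58  2.71  1.1  -1.56]
26 0.6 0 [-53.   0.  20.] [-0.52  0.4   2.6   2.69  0.99 -1.5 ]
26 1.1 0 [-35.   0.  44.] [-0.49  0.3   2.58  2.69  0.88 -1.44]
26 1.6 0 [-5.  0. 55.] [-0.45  0.29  2.52  2.71  0.81 -1.42]
26 1.9 0 [14. -0. 53.] [-0.43  0.31  2.48  2.73  0.79 -1.42]
26 1.9 -1 [15.  0. 53.] [-0.43  0.31  2.48  2.73  0.79 -1.42]
26 1.9 40 [-24.  -0.  66.] [-0.48  0.22  2.56  2.67  0.79 -1.39]
76 1.7 60 [-65.  -0.  64.] [-0.33  0.06  2.17  0.09  0.68  1.29]
76 1.7 0 [-6. -0. 56.] [-0.31  0.18  2.05  0.08  0.67  1.32]
76 2.2 0 [25.  0. 50.] [-0.29  0.25  1.98  0.07  0.67  1.33]
76 2.7 0 [48. -0. 28.] [-0.29  0.32  1.94  0.07  0.64  1.34]
76 3.14 0 [55.  0.  5.] [-0.28  0.37  1.93  0.07  0.6   1.34]
None
None
```

Run:
```python
from h import *
f=lambda q:None if q is None else np.round(q,2)
for a in(26,34,42):
  print(a)
  for b in([-150,0,60],[-120,0,20],[-110,0,-20],[-95,0,-10],[-60,80,-25],[-60,120,-25],[-60,120,40]):
    print(b,f(manip.solve_ik(PIV+W.apply(b),ori(np.radians(a)))))
  for th,g in[(.15,10),(.3,0),(.8,0),(1.6,0),(1.85,0),(1.85,30)]:
    p,o=pose(th,a,g); print(th,g,W.inv().apply(p-PIV).round(0),f(manip.solve_ik(p,o)))
```

```text
26
[-150, 0, 60] None
[-120, 0, 20] None
[-110, 0, -20] None
[-95, 0, -10] None
[-60, 80, -25] [-0.18  0.6   2.58  3.07  1.16 -1.57]
[-60, 120, -25] [ 0.    0.6   2.56  3.25  1.14 -1.57]
[-60, 120, 40] [ 0.    0.31  2.62  3.27  0.9  -1.6 ]
0.15 10 [-59.   0. -25.] [-0.54  0.6   2.57  2.72  1.14 -1.58]
0.3 0 [-58.  -0.  -1.] [-0.53  0.49  2.59  2.7   1.07 -1.54]
0.8 0 [-48.   0.  31.] [-0.51  0.35  2.6   2.69  0.94 -1.48]
1.6 0 [-5.  0. 55.] [-0.45  0.29  2.52  2.71  0.81 -1.42]
1.85 0 [11.  0. 54.] [-0.43  0.31  2.49  2.73  0.79 -1.42]
1.85 30 [-18.  -0.  62.] [-0.47  0.24  2.55  2.68  0.8  -1.4 ]
34
[-150, 0, 60] None
[-120, 0, 20] None
[-110, 0, -20] None
[-95, 0, -10] None
[-60, 80, -25] [-0.17  0.43  2.57  3.07  0.84 -1.56]
[-60, 120, -25] [-0.01  0.43  2.56  3.26  0.83 -1.59]
[-60, 120, 40] [-0.01  0.16  2.59  3.3   0.58 -1.64]
0.15 10 [-60.   0. -30.] [-0.5   0.45  2.56  2.71  0.86 -1.51]
0.3 0 [-59.   0.  -6.] [-0.5   0.35  2.58  2.68  0.78 -1.46]
0.8 0 [-48.   0.  30.] [-0.48  0.21  2.57  2.62  0.65 -1.35]
1.6 0 [-7. -0. 55.] [-0.43  0.17  2.49  2.6   0.54 -1.28]
1.85 0 [ 9. -0. 54.] [-0.41  0.2   2.45  2.62  0.52 -1.29]
1.85 30 [-19.   0.  63.] [-0.44  0.13  2.51  2.56  0.52 -1.25]
42
[-150, 0, 60] None
[-120, 0, 20] None
[-110, 0, -20] None
[-95, 0, -10] [-0.51  0.21  2.61  2.55  0.55 -1.33]
[-60, 80, -25] [-0.16  0.3   2.54  3.06  0.54 -1.54]
[-60, 120, -25] [-0.02  0.31  2.52  3.28  0.53 -1.63]
[-60, 120, 40] [-0.02  0.07  2.53  3.37  0.3  -1.73]
0.15 10 [-61.   0. -37.] [-0.46  0.35  2.53  2.67  0.6  -1.41]
0.3 0 [-61.  -0. -11.] [-0.46  0.25  2.54  2.6   0.52 -1.33]
0.8 0 [-48.  -0.  30.] [-0.44  0.12  2.52  2.43  0.39 -1.13]
1.6 0 [-8. -0. 55.] [-0.4   0.1   2.43  2.32  0.3  -0.97]
1.85 0 [ 8.  0. 55.] [-0.39  0.13  2.4   2.34  0.29 -0.98]
1.85 30 [-21.   0.  63.] [-0.42  0.06  2.46  2.24  0.29 -0.9 ]
```

Run:
```python
from h import *
A=32; o=ori(np.radians(A)); B=lambda b:PIV+W.apply(b)
for b in([-20,90,140],[0,90,120],[-40,90,100]):
    q=manip.solve_ik(B(b),o); print(b,q)
    if q is not None: break
assert q[3]>2
manip.gripper_to(0)
manip.set_joints(q)
manip.move_l(B([-60,90,40]),o,150); manip.move_l(B([-60,90,-32]),o,120)
s=manip.state(); print(s["time"],s["tcp_pos"],s["ft_force"],s["width"])
for n in("side","wrist"):
    p,d=manip.camera(n); cv2.imwrite(f"pics/{n}1.png",p[:,:,::-1])
```

```text
[-20, 90, 140] [-0.1267711  -0.11892252  2.51526112  3.08131706  0.26742061 -1.52260628]
5.0833 [504.88756785 -16.14166486  41.89379816] [ 0.13799704 -1.60757985  0.49611455] 0.01636344322468243
```

View pics/side1.png

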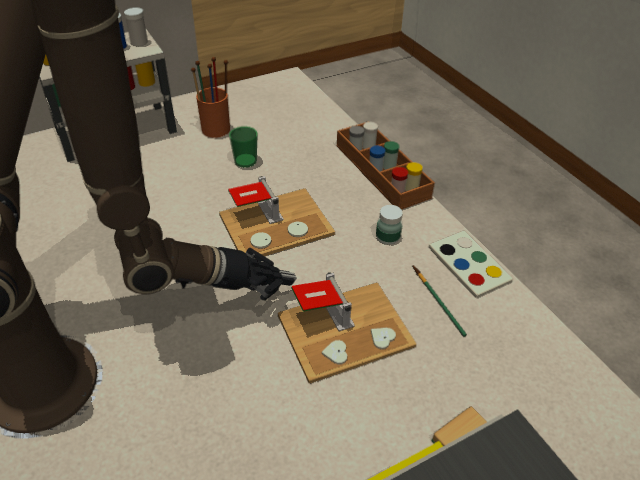

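The closed fingers are at (290,278), beside and below the flag edge, with nothing disturbed. Next they slide under the flag and push it up past upright.

Run:
```python
from h import *
A=32; o=ori(np.radians(A)); B=lambda b:PIV+W.apply(b)
manip.move_l(B([-60,0,-32]),o,120)
f0=manip.state()["ft_force"]; print(f0)
for th in list(np.linspace(.25,1.9,9)):
    p,_=pose(th,A); manip.move_l(p,o,70)
    s=manip.state(); f=s["ft_force"]-f0; print(round(th,2),round(s["time"],2),f.round(1),round(s["gripper_force"],1))
    if np.linalg.norm(f)>12: break
for n in("side","scene"):
    p,d=manip.camera(n); cv2.imwrite(f"pics/{n}2.png",p[:,:,::-1])
a=cv2.imread("pics/side2.png")[200:400,200:440]; cv2.imwrite("pics/c2.png",cv2.resize(a,None,fx=3,fy=3))
```

```text
[-0.04349559 -0.43947676 -0.04431418]
0.25 6.56 [-0.1 -0.4  0.3] 0.0
0.46 6.97 [-0.4  0.3 -0.1] 0.0
0.66 7.33 [ 0.7  0.  -0. ] 0.0
0.87 7.66 [-0.3 -0.4  0.8] 0.0
1.08 7.98 [-0.2 -0.2  0.2] 0.0
1.28 8.32 [ 0.3  1.  -0.6] 0.0
1.49 8.66 [-0.3  0.3  0.7] 0.0
1.69 9.0 [-0.1  0.1  0.1] 0.0
1.9 9.34 [ 0.3  0.3 -0.1] 0.0
```

View pics/c2.png

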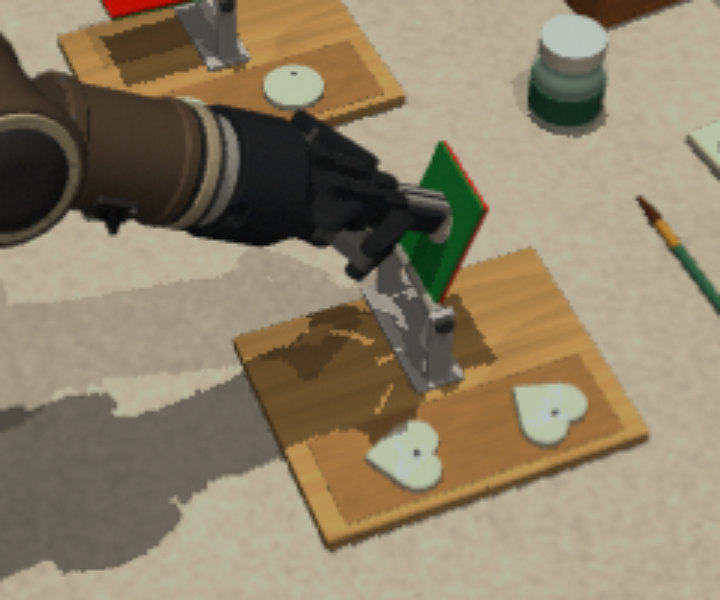

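The flag stands just past upright, with the fingertips on its green face at crop (440,210). I'll back off, bring the wrist round steep, and push it down the far side.

Run:
```python
from h import *
o=ori(np.radians(32)); B=lambda b:PIV+W.apply(b)
p,_=pose(1.9,32,30); manip.move_l(p,o,120)
for b in([-50,0,190],[-30,0,170],[-20,0,150],[-10,0,140]):
    try: manip.move_l(B(b),o,200); print(b); break
    except manip.IKError: pass
A=76; o=ori(np.radians(A))
q=manip.solve_ik(B([-60,0,160]),o); print(np.round(q,2)); assert abs(q[3])<.5
manip.set_joints(q)
p,_=pose(1.75,A,25); manip.move_l(p,o,150)
f0=manip.state()["ft_force"]; print(manip.state()["time"],f0)
for th in np.linspace(1.75,3.05,8):
    p,_=pose(th,A); manip.move_l(p,o,70)
    s=manip.state(); f=s["ft_force"]-f0; print(round(th,2),round(s["time"],2),f.round(1))
    if np.linalg.norm(f)>12: break
for n in("side","scene"):
    p,d=manip.camera(n); cv2.imwrite(f"pics/{n}3.png",p[:,:,::-1])
a=cv2.imread("pics/side3.png")[200:400,200:440]; cv2.imwrite("pics/c3.png",cv2.resize(a,None,fx=3,fy=3))
```

```text
[-50, 0, 190]
[-0.33 -0.07  2.08  0.07  0.9   1.31]
13.4917 [-1.2287385   0.68956791  0.52199619]
1.75 14.0 [ 0.7 -0.5 -1.7]
1.94 14.32 [ 1.  -0.4  0. ]
2.12 14.63 [ 0.8 -1.5  0.1]
2.31 14.95 [ 1.7 -1.4 -1.6]
2.49 15.28 [ 2.1 -0.2 -0.8]
2.68 15.6 [ 1.3 -1.4 -1. ]
2.86 15.93 [ 0.5 -0.8 -0.5]
3.05 16.2 [ 1.4 -1.1 -0.6]
```

View pics/c3.png

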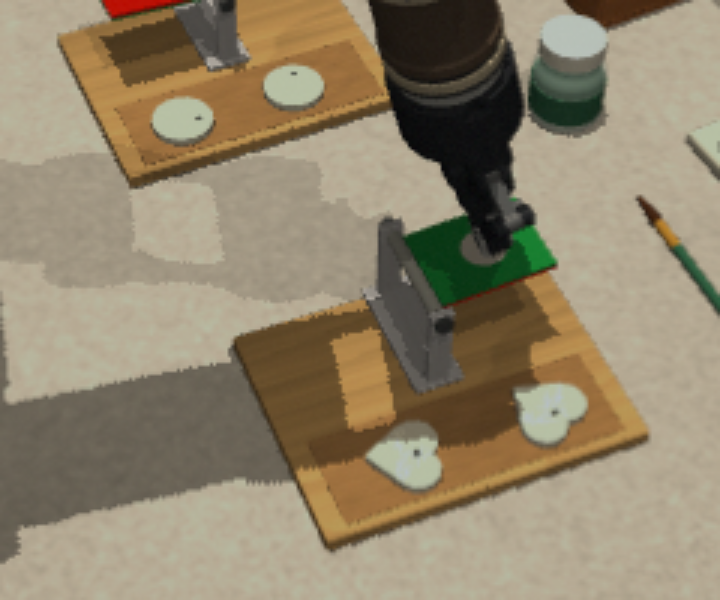

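The flag is almost level, green side up, with the fingertips at crop (490,245). Next I'll press it down in small steps until the stop pushes back, then retreat and check.

Run:
```python
from h import *
A=76; o=ori(np.radians(A)); 
p,_=pose(3.05,A); fs=[]
for _ in range(5): manip.hold(.05); fs.append(manip.state()["ft_force"])
f0=np.mean(fs,0); print(f0)
p0=p.copy()
for k in range(1,14):
    p=p0-[0,0,k]; manip.move_l(p,o,20); manip.hold(.1)
    fs=[]
    for _ in range(4): manip.hold(.03); fs.append(manip.state()["ft_force"])
    f=np.mean(fs,0)-f0; print(k,p[2].round(1),f.round(1))
    if f[2]>5: break
manip.move_l(p+[0,0,80],o,120); manip.move_l(p+W.apply([-60,0,160]),o,200)
manip.hold(.3)
n="side"; im,d=manip.camera(n); cv2.imwrite("pics/side4.png",im[:,:,::-1])
hsv=cv2.cvtColor(im,cv2.COLOR_RGB2HSV); m=np.zeros(d.shape,bool)
R=(slice(260,305),slice(325,390)); m[R]=(cv2.inRange(hsv,(50,120,40),(80,255,255))[R]>0)&(d[R]>0)
m=cv2.erode(m.astype(np.uint8),np.ones((3,3)))>0
v,u=np.nonzero(m); P=pix2w(n,np.c_[u,v],depth=d[m]); A=np.c_[P[:,:2],np.ones(len(P))]
k=np.linalg.lstsq(A,P[:,2],rcond=None)[0]; print(len(P),P.mean(0),k[:2],manip.state()["time"])
cv2.imwrite("pics/c4.png",cv2.resize(cv2.imread("pics/side4.png")[150:400,180:480],None,fx=2.4,fy=2.4))
```

```text
[-0.06123297 -0.48625876  0.14407626]
1 81.2 [-0.2 -0.  -0.2]
2 80.2 [0.3 0.5 0.2]
3 79.2 [ 0.2  0.5 -0.1]
4 78.2 [-0.1  0.3  0.5]
5 77.2 [-0.5  0.2  1.4]
6 76.2 [-2.9  1.5  7.3]
603 [ 597.27166351 -116.977176     74.51038356] [-0.00298207 -0.00303115] 21.2667
```

View pics/c4.png

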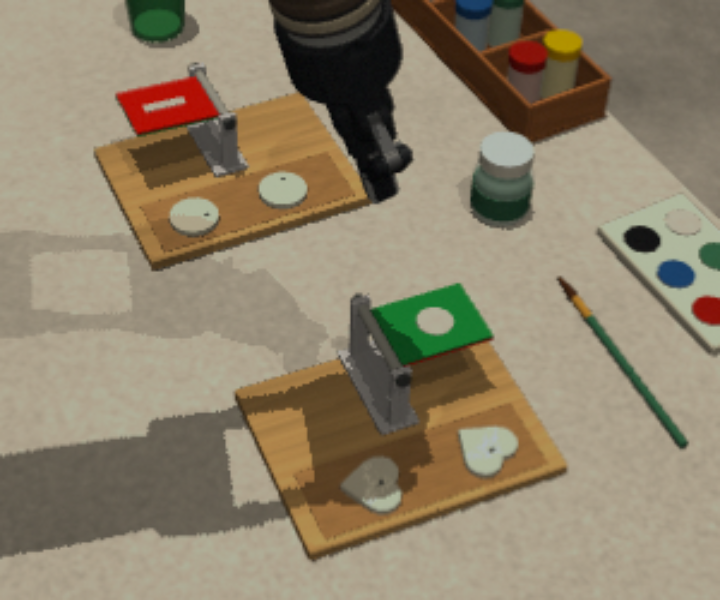

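The flag lies level (fitted slope 0.003), green with its white disc up at crop (435,320). The gripper is clear, and nothing else has moved.

```bash
python3 -c "
from rig import manip
print(manip.sign_off())"
```

```text
the job is handed in; nothing more can be done
None
```

The heart board's flag now lies level on the far side with its green face up; I let go of it, saw nothing else moved in the last picture, and handed the job in at about 21 s.

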